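# Sort the parts taken out of a gas monitor

### The job

A gas monitor has been stripped on the calibration bench: sort its two parts, putting the round sensor cell into the round dish and the oblong battery pack into the rectangular tray. Lower each one in rather than dropping it, and leave it lying flat on the bottom, the same way up as it lies now.

Things in the scene. Friction and masses are not known exactly. Their poses are not given: they have to be found in the camera images.
- cell: Round gas sensor cell: an upright black plastic disc, 36 mm in diameter and 26 mm high (its sides are straight for the lowest 22 mm, then bevelled to 30 mm diameter), with a bright steel gauze disc in its top; about 45 g. It stands free on the bench, gauze up. Origin: centre of its underside; z up along its axis; its yaw means nothing.
- pack: Battery pack: an oblong black plastic block 72 mm long (its x axis), 38 mm wide (y) and 26 mm high (z), with a grey patch and three small brass contacts on its top; about 130 g. It lies free on the bench, contacts up, long axis at any angle within about 70 degrees of the world x axis. Origin: centre of its underside.
- dish: Round white plastic dish, open on top, fixed to the bench: 180 mm across at the rim, 32 mm high, walls 4 mm thick and slightly flared, flat inner floor about 155 mm across and 5 mm above its underside. Origin: centre of its underside; z up.
- tray: Rectangular white plastic tray, open on top, fixed to the bench: 220 mm long (its x axis), 150 mm wide (y) and 40 mm high, walls 5 mm thick and upright, inner floor 210 by 140 mm, 5 mm above its underside. Origin: centre of its underside; z up.
Things that resemble listed ones, but are neither listed nor needed, are in the scene too. Leave any blue or white look-alike of the cell alone. Leave any white look-alike of the pack alone.

How it is judged (in metres and radians):
At the end, for the whole second after the job is handed in: The cell stands on the dish floor (within 64 mm of its centre) and the pack lies on the tray floor (centre within 90 mm lengthwise, 55 mm crosswise); each origin under 11 mm above its container's underside; both within 0.2 rad of level, the same way up as at first, and at rest (horizontal distance between cell and dish below 0.064 m and z of cell in the frame of dish between 0 and 0.011 m and angle between each of cell, pack's own z axis and vertical below 0.2 rad and linear speed of each of cell, pack below 0.03 m/s and angular speed of each of cell, pack below 0.3 rad/s and x of pack in the frame of tray between -0.09 and 0.09 m and y of pack in the frame of tray between -0.055 and 0.055 m and z of pack in the frame of tray between 0 and 0.011 m); the robot touches nothing.
It fails at once if the sensor cell is dropped: it falls out of the fingers faster than 1 m/s, about 5 cm of free fall (linear speed of cell above 1 m/s and contact force between cell and the fingers below 0.05 N).
It fails at once if the battery pack is dropped: it falls out of the fingers faster than 1 m/s, about 5 cm of free fall (linear speed of pack above 1 m/s and contact force between pack and the fingers below 0.05 N).
It also fails if it takes over 51 s, if anything falls off the work surface, if the arm or the gripper's body presses on something with over 40 N, if the wrist force passes 120 N, or if a joint passes its speed limit or range.

### The arm

A 7-joint arm with a two-finger parallel gripper is mounted at the origin on the work surface. World frame = base frame: x ahead of the robot, y to its left, z up, the work surface at z = 0. Lengths are in mm, angles in rad, forces in N, time in s.
With the tool pointing down it reaches from about 400 to 850 mm from the base axis. Payload 4.5 kg.
Tool frame: the origin (TCP) lies midway between the tips of the shut fingers; the grasp point (between the pads) lies 19 mm behind it; z points along the fingers, y is the line along which they close (so a half turn about z gives the same grasp; the last joint's range is limited). The gripper opens to 88 mm and grips with 3 to 60 N. Pads are 18 mm wide; open, the fingers measure 123 mm over their backs; the gripper's body (75 mm by 187 mm) begins 45 mm behind the grasp point.
Start: joints at [-1.158, 0.689, -0.195, 1.565, 0.157, 0.902, -0.215], TCP at [231.111, 580.725, 238.743] pointing down, gripper open.
Joint ranges: [-3.01, 3.01], [-0.46, 2.08], [-1.47, 1.51], [0.13, 2.56], [-1, 4.14], [0.04, 2.09], [-2.66, 2.66]. Speed limits (rad/s): [2.57, 2.57, 3.14, 3.14, 3.14, 3.14, 3.14].

### API

Orientations are given as a 3x3 rotation matrix whose columns are the frame's x, y, z axes.
In Python, from cell import ctrl gives the robot as it stands. The module is installed in compiled form; this text tells all that it offers.
- The arm moves only by the tool arm_command, never from a script. Its argument "series" is one flat list of numbers, 7 for each row, row after row: the opening, from 0 (shut) to 1 (fully open), then the shift along the tool's x, y, z in cm, then the turn, a rotation vector about the tool's x, y, z in degrees. A call has 1 to 12 rows; each row shifts and turns the commanded pose from where the row before left it, along the tool's axes as they then stand; what a row does not reach is not made up. A row lasts 1/10 s, in which the tool goes at most 50 mm and 8.59 degrees, less where a joint would pass 70% of its speed; a pose out of reach is approached as far as the arm can. A call with a gripper value outside its range is refused whole. The fingers move at their own pace and stop on an object; the grip force is fixed at half the most. Time passes only in rows, so rows that do not move let the fingers close. It gives the time, the measured TCP pose, the force, the opening and the grip force at its end, in the units of the state.
- ctrl.get_state(): the state, without advancing time (a new reading comes with each control period).
- ctrl.camera(name): name is "scene" or "top" or "wrist"; returns a dict with "frame" (384x512x3 uint8, red, green, blue), "depth" (384x512 float32, mm along the optical axis (not along the pixel's ray), 0 where there is no reading), "vertical_fov" (degrees; the focal length in pixels is half the picture's height over the tangent of half this angle, whatever the lens; pixels are square), "cx", "cy" (the principal point, pixels), "dist" ([k1, k2, p1, p2, k3] as OpenCV has them; the pictures are not rectified), "rvec" (rotation vector, rad) and "tvec" (3), from world to camera coordinates, as OpenCV has them. Camera axes: x right, y down, z forward; pixel columns grow to the right and rows downward; lengths in mm; the calibration is good to about 2 mm. A picture is of the moment at which its call begins.
- ctrl.finish_job(): hands the job in; it is judged then, once.
The state is a dict: "time_s": time; "joint_pos": joint angles; "joint_vel": joint speeds; "effort": joint torques, N m; "ee_pos": TCP position; "tool_rot": TCP orientation; "wrist_force": force on the tool from outside, world axes, zero at the start; "torque": the same for the moment, N m; "grip_width": finger opening in mm; "gripper_force": force on a finger pad.
Only numpy, scipy, OpenCV 4.12 (cv2) and the standard library are available. Lean on these libraries where they do the work, as an engineer would, in place of code of your own. Each camera call takes 0.05 s, during which the arm holds its last target. There are 200 camera calls.

## Working session

There is one attempt and no reset: what is moved stays moved. The work goes in short steps, Python scripts to look and compute and a tool call to move; the robot and the scene stay as the last step left them, time stands still between calls to the robot, and variables do not carry over. Pictures are saved under pics/ and viewed, at most 10 in all, crops included, and the job is handed in when it is done.

Besides the shell and the picture viewer there is one more tool, called after ">>>" by a JSON object that holds its "method" and its "body", one argument or row to a line. arm_command: Moves the arm, as the interface text tells. Its arguments: {"type":"object","properties":{"series":{"type":"array","items":{"type":"number"}}},"required":["series"]}

```bash
mkdir -p pics; cat > h.py <<'E'
import numpy as np,cv2
from cell import ctrl
def cam(n):
    c=ctrl.camera(n); h,w=c["depth"].shape
    f=h/2/np.tan(np.radians(c["vertical_fov"])/2)
    c["K"]=np.array([[f,0,c["cx"]],[0,f,c["cy"]],[0,0,1.]]); c["R"]=cv2.Rodrigues(np.array(c["rvec"],float))[0]
    return c
def save(c,name): cv2.imwrite("pics/"+name,c["frame"][:,:,::-1])
def world(c):
    h,w=c["depth"].shape
    g=np.stack(np.meshgrid(np.arange(w),np.arange(h)),-1).reshape(-1,1,2).astype(np.float64)
    u=cv2.undistortPoints(g,c["K"],np.array(c["dist"],float)).reshape(h,w,2)
    p=np.dstack([u,np.ones((h,w))])*c["depth"][...,None]
    W=(p-np.array(c["tvec"],float).reshape(3))@c["R"]
    W[c["depth"]==0]=np.nan
    return W
E
python3 - <<'E'
from h import *
s=ctrl.get_state();print(s["time_s"],s["ee_pos"],np.round(s["tool_rot"],3),s["grip_width"])
ims=[]
for n in("top","scene"):
    c=cam(n);save(c,n+"0.png");W=world(c);np.savez(n+".npz",W=W,f=c["frame"])
    print(n,np.nanmedian(W[...,2]))
E
```

```text
0.0 [230.95840709 580.08747108 237.93780482] [[-0.929  0.37  -0.   ]
 [ 0.37   0.929 -0.002]
 [-0.    -0.002 -1.   ]] 88.086842761332
top 0.06735829862833029
scene 0.35383533697337544
```

View pics/top0.png

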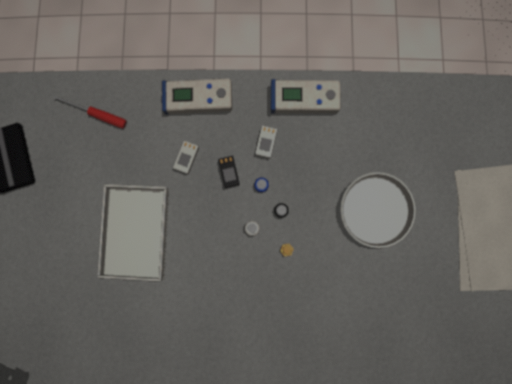

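View pics/scene0.png

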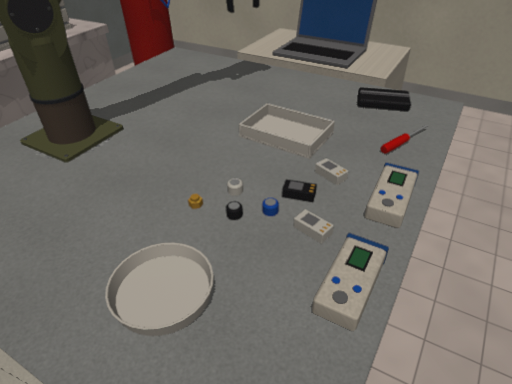

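Top view, candidates:
- **Cell:** black disc (281,210), blue (261,185), white (252,229), small brass thing (287,250). I choose the black one.
- **Pack:** black block (229,172), whites (186,157) and (266,142), black case (15,158). I choose (229,172).
- **Containers:** tray at (134,233), dish at (376,210).

```bash
python3 - <<'E'
from h import *
d=np.load("top.npz");W=d["W"];f=d["f"]
def rep(n,m):
    ys,xs=np.where(m);P=W[m];(c,s,a)=cv2.minAreaRect(P[:,:2].astype(np.float32))
    print(n,m.sum(),"rect",np.round(c,1),np.round(s,1),round(a,1),"mean",np.round(P.mean(0),1),"zmed",np.median(P[:,2]))
def box(x0,y0,x1,y1):
    m=np.zeros(W.shape[:2],bool);m[y0:y1,x0:x1]=1;return m
z=np.nan_to_num(W[...,2])
rep("cell",box(268,198,294,224)&(z>18)&(z<35))
rep("pack",box(214,150,244,192)&(z>18)&(z<35))
rep("dish",box(330,165,422,255)&(z>22)&(z<45))
rep("tray",box(90,175,175,290)&(z>28)&(z<50))
rep("blue",box(250,175,272,195)&(z>18));rep("white",box(242,219,262,239)&(z>18))
rep("brass",box(277,240,297,260)&(z>5))
print("floors",W[210,376],W[233,134])
cv2.imwrite("pics/crop.png",cv2.resize(f[130:270,170:310,::-1],None,fx=4,fy=4,interpolation=cv2.INTER_CUBIC))
E
```

```text
cell 177 rect [592.3 -57. ] [33.4 33.4] 1.2 mean [591.5 -57.2  25.7] zmed 25.777057774158628
pack 480 rect [683.3  68.9] [72.7 37.8] 14.0 mean [682.6  68.7  26.1] zmed 26.12567224963825
dish 623 rect [ 594.7 -287.2] [176.8 176.9] 20.5 mean [ 596.7 -300.4   29.9] zmed 30.570345096804335
tray 902 rect [536.2 293.1] [152.7 220.2] 87.9 mean [536.6 296.2  38.1] zmed 39.03334965693763
blue 172 rect [651.8  -9.2] [33.6 33.4] 0.9 mean [652.1  -9.9  25.9] zmed 25.961444854863863
white 177 rect [549.2  11.3] [33.1 33.1] 0.9 mean [548.4  11.7  25.7] zmed 25.72963572285767
brass 130 rect [501.6 -74.5] [31.2 34.7] 38.6 mean [500.3 -71.   19.9] zmed 18.86471110526268
floors [ 595.10903023 -289.38052813    1.13883745] [534.63110879 296.42748161   4.67803569]
```

View pics/crop.png

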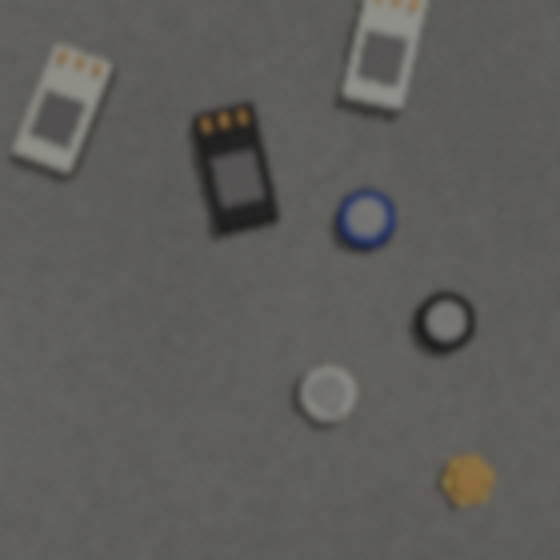

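The crop shows the black gauze-topped cell at top-view (281,210) and the black pack with three brass contacts at (229,172). Measured sizes match: cell height 26, pack 72.7×37.8×26 at 14°. Now moving to above the pack.

>>> {"method": "arm_command", "body": {
  "series": [1, 0, 0, 0, 0, 0, -7.14, 1, 0, 0, 0, 0, 0, -7.14, 1, 0, 0, 0, 0, 0, -7.14, 1, 0, 0, 0, 0, 0, -7.14, 1, 0, 0, 0, 0, 0, -7.14, 1, -1.85, -3.56, 0.6, 0, 0, 0, 1, -1.85, -3.56, 0.6, 0, 0, 0, 1, -1.85, -3.56, 0.6, 0, 0, 0, 1, -1.85, -3.56, 0.6, 0, 0, 0, 1, -1.85, -3.56, 0.6, 0, 0, 0, 1, -1.85, -3.56, 0.6, 0, 0, 0, 1, -1.85, -3.56, 0.6, 0, 0, 0]
}}

```text
time_s: 1.3
ee_pos: [417.8, 368.7, 196.2]
tool_rot: [[-0.97, -0.242, -0.0], [-0.242, 0.97, -0.0], [0.0, -0.0, -1.0]]
wrist_force: [0.5, -0.0, 0.5]
grip_width: 88.1
gripper_force: 0.0
```

>>> {"method": "arm_command", "body": {
  "series": [1, -1.85, -3.56, 0.6, 0, 0, 0, 1, -1.85, -3.56, 0.6, 0, 0, 0, 1, -1.85, -3.56, 0.6, 0, 0, 0, 1, -1.85, -3.56, 0.6, 0, 0, 0, 1, -1.85, -3.56, 0.6, 0, 0, 0, 1, -1.85, -3.56, 0.6, 0, 0, 0, 1, -1.85, -3.56, 0.6, 0, 0, 0, 1, -1.85, -3.56, 0.6, 0, 0, 0, 1, -1.85, -3.56, 0.6, 0, 0, 0, 1, -1.85, -3.56, 0.6, 0, 0, 0, 1, 0, 0, 0, 0, 0, 0, 1, 0, 0, 0, 0, 0, 0]
}}

```text
time_s: 2.5
ee_pos: [682.4, 68.4, 135.7]
tool_rot: [[-0.971, -0.24, -0.001], [-0.24, 0.971, -0.0], [0.001, 0.0, -1.0]]
wrist_force: [0.6, 0.4, -0.4]
grip_width: 87.9
gripper_force: 0.0
```

```bash
cat >> h.py <<'E'
def go(target):
    s=ctrl.get_state();R=np.array(s["tool_rot"]);d=np.array(target)-s["ee_pos"]
    print("t",round(s["time_s"],2),"ee",np.round(s["ee_pos"],1),"yang",round(np.degrees(np.arctan2(R[1,1],R[0,1])),1),"tilt",np.round(R[2],3),"tool cm",np.round(R.T@d/10,2),"w",round(s["grip_width"],1),"gf",s["gripper_force"],"F",np.round(s["wrist_force"],1))
E
python3 - <<'E'
from h import *
c=cam("wrist");save(c,"w1.png");W=world(c);z=np.nan_to_num(W[...,2])
m=(z>20)&(z<32)&(np.hypot(W[...,0]-683,W[...,1]-69)<46)
n,l,st,_=cv2.connectedComponentsWithStats(m.astype(np.uint8));k=1+np.argmax(st[1:,4])
P=W[l==k];print(cv2.minAreaRect(P[:,:2].astype(np.float32)),np.median(P[:,2]))
go([683,69,12])
E
```

```text
((686.6931762695312, 70.12622833251953), (71.66922760009766, 37.97618865966797), 13.882410049438477) 25.86589206162943
t 2.55 ee [681.9  70.4 136.2] yang 104.0 tilt [ 0.001  0.001 -1.   ] tool cm [-0.09 -0.18 12.42] w 87.9 gf 0.0 F [-0.8  1.   0.6]
```

View pics/w1.png

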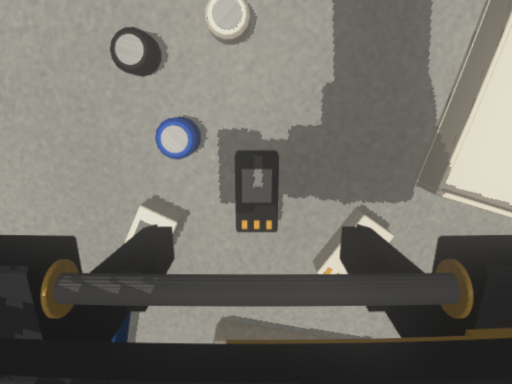

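Wrist view: the pack is at (257,190), centred between the fingers. It lies about 3 mm further out, and the white look-alikes are clear of the finger paths. Descending.

>>> {"method": "arm_command", "body": {
  "series": [1, -0.3, 0, 2, 0, 0, 0, 1, 0, 0, 2.5, 0, 0, 0, 1, 0, 0, 2.5, 0, 0, 0, 1, 0, 0, 2, 0, 0, 0, 1, 0, 0, 1.5, 0, 0, 0, 1, 0, 0, 1, 0, 0, 0, 1, 0, 0, 0.8, 0, 0, 0, 1, 0, 0, 0.5, 0, 0, 0, 1, 0, 0, 0.2, 0, 0, 0, 1, 0, 0, 0, 0, 0, 0, 1, 0, 0, 0, 0, 0, 0]
}}

```text
time_s: 3.65
ee_pos: [686.1, 70.3, 7.4]
tool_rot: [[-0.97, -0.242, 0.001], [-0.242, 0.97, 0.0], [-0.001, 0.0, -1.0]]
wrist_force: [-0.0, -0.7, 0.2]
grip_width: 87.7
gripper_force: 0.0
```

```bash
python3 -c "
from h import *
go([685,69.5,4])"
```

```text
t 3.65 ee [686.1  70.3   7.4] yang 104.0 tilt [-0.001  0.    -1.   ] tool cm [ 0.12 -0.06  0.34] w 87.7 gf 0.0 F [-0.  -0.7  0.2]
```

>>> {"method": "arm_command", "body": {
  "series": [1, 0, 0, 0.3, 0, 0, 0, 1, 0, 0, 0, 0, 0, 0, 0, 0, 0, 0, 0, 0, 0, 0, 0, 0, 0, 0, 0, 0, 0, 0, 0, 0, 0, 0, 0, 0, 0, 0, 0, 0, 0, 0, 0, 0, 0, 0, 0, 0, 0, 0, 0, 0, 0, 0, 0, 0, 0, 0, 0, 0, 0, 0, 0, 0, 0, 0, 0, 0, 0, 0, 0, 0, 0, 0, 0, 0, 0, 0, 0, 0, 0, 0, 0, 0]
}}

```text
time_s: 4.85
ee_pos: [685.6, 70.2, 3.7]
tool_rot: [[-0.97, -0.242, 0.0], [-0.242, 0.97, -0.0], [-0.0, -0.0, -1.0]]
wrist_force: [-0.0, -0.4, 0.3]
grip_width: 38.1
gripper_force: 30.0
```

>>> {"method": "arm_command", "body": {
  "series": [0, 0, 0, -0.5, 0, 0, 0, 0, 0, 0, -1, 0, 0, 0, 0, 0, 0, -1.5, 0, 0, 0, 0, 0, 0, -2, 0, 0, 3.5, 0, 0, 0, -2, 0, 0, 3.5, 0, 0, 0, -1.5, 0, 0, 3.5, 0, 0, 0, -1, 0, 0, 3.5, 0, 0, 0, 0, 0, 0, 0, 0, 0, 0, 0, 0, 0, 0]
}}

```text
time_s: 5.75
ee_pos: [685.7, 70.4, 99.5]
tool_rot: [[-1.0, -0.002, 0.001], [-0.002, 1.0, 0.0], [-0.001, 0.0, -1.0]]
wrist_force: [-0.8, -0.4, -1.8]
grip_width: 37.8
gripper_force: 30.0
```

>>> {"method": "arm_command", "body": {
  "series": [0, 0.7, 1, 0, 0, 0, 0, 0, 1.3, 2, 0, 0, 0, 0, 0, 1.6, 2.4, 0, 0, 0, 0, 0, 1.6, 2.4, 0, 0, 0, 0, 0, 1.6, 2.4, 0, 0, 0, 0, 0, 1.6, 2.4, 0, 0, 0, 0, 0, 1.6, 2.4, 0, 0, 0, 0, 0, 1.6, 2.4, 0, 0, 0, 0, 0, 1.6, 2.4, 0, 0, 0, 0, 0, 1.2, 1.8, 0, 0, 0, 0, 0, 0.6, 0.8, 0, 0, 0, 0, 0, 0, 0, 0, 0, 0, 0]
}}

```text
time_s: 6.95
ee_pos: [533.7, 296.2, 98.4]
tool_rot: [[-1.0, -0.004, -0.002], [-0.004, 1.0, 0.001], [0.002, 0.001, -1.0]]
wrist_force: [0.6, -0.1, -1.1]
grip_width: 37.5
gripper_force: 30.0
```

```bash
python3 -c "
from h import *
go([535.5,294,10])"
```

```text
t 6.95 ee [533.7 296.2  98.4] yang 90.2 tilt [ 0.002  0.001 -1.   ] tool cm [-0.19 -0.22  8.84] w 37.5 gf 30.00010794494301 F [ 0.6 -0.1 -1.1]
```

>>> {"method": "arm_command", "body": {
  "series": [0, 0, -0.2, 1, 0, 0, 0, 0, 0, 0, 1.5, 0, 0, 0, 0, 0, 0, 1.5, 0, 0, 0, 0, 0, 0, 1.5, 0, 0, 0, 0, 0, 0, 1, 0, 0, 0, 0, 0, 0, 0.8, 0, 0, 0, 0, 0, 0, 0.6, 0, 0, 0, 0, 0, 0, 0.4, 0, 0, 0, 0, 0, 0, 0.2, 0, 0, 0, 0, 0, 0, 0.1, 0, 0, 0, 0, 0, 0, 0.1, 0, 0, 0, 0, 0, 0, 0, 0, 0, 0]
}}

```text
time_s: 8.15
ee_pos: [535.7, 292.4, 11.9]
tool_rot: [[-1.0, 0.0, 0.0], [0.0, 1.0, 0.0], [-0.0, 0.0, -1.0]]
wrist_force: [-0.2, -0.1, -1.5]
grip_width: 37.7
gripper_force: 30.0
```

>>> {"method": "arm_command", "body": {
  "series": [0, 0, 0, 0.1, 0, 0, 0, 0, 0, 0, 0.1, 0, 0, 0, 0, 0, 0, 0, 0, 0, 0, 0, 0, 0, 0, 0, 0, 0]
}}

```text
time_s: 8.55
ee_pos: [535.6, 292.3, 9.7]
tool_rot: [[-1.0, 0.0, -0.0], [0.0, 1.0, 0.0], [0.0, 0.0, -1.0]]
wrist_force: [-0.3, 0.2, -1.0]
grip_width: 37.9
gripper_force: 30.0
```

>>> {"method": "arm_command", "body": {
  "series": [0, 0, 0, 0.1, 0, 0, 0, 0, 0, 0, 0, 0, 0, 0, 0.7, 0, 0, 0, 0, 0, 0, 0.7, 0, 0, 0, 0, 0, 0, 0.7, 0, 0, 0, 0, 0, 0, 0.7, 0, 0, 0, 0, 0, 0, 0.7, 0, 0, 0, 0, 0, 0, 0.7, 0, 0, 0, 0, 0, 0, 0.7, 0, 0, 0, 0, 0, 0]
}}

```text
time_s: 9.45
ee_pos: [535.6, 292.3, 8.7]
tool_rot: [[-1.0, 0.0, 0.0], [0.0, 1.0, 0.0], [-0.0, 0.0, -1.0]]
wrist_force: [-0.9, -0.4, 0.1]
grip_width: 62.0
gripper_force: 0.0
```

>>> {"method": "arm_command", "body": {
  "series": [0.7, 0, 0, -0.5, 0, 0, 0, 0.7, 0, 0, -1, 0, 0, 0, 0.7, 0, 0, -2.5, 0, 0, 0, 0.7, 0, 0, -3, 0, 0, 0, 0.7, 0, 0, -3, 0, 0, 0, 0.7, 0, 0, -2, 0, 0, 0]
}}

```text
time_s: 10.05
ee_pos: [536.3, 292.8, 131.8]
tool_rot: [[-1.0, 0.0, 0.003], [0.0, 1.0, 0.002], [-0.003, 0.002, -1.0]]
wrist_force: [0.4, -0.4, 0.4]
grip_width: 61.6
gripper_force: 0.0
```

>>> {"method": "arm_command", "body": {
  "series": [0.7, -0.3, -1.5, 0, 0, 0, 0, 0.7, -0.5, -3, 0, 0, 0, 0, 0.7, -0.6, -3.8, 0, 0, 0, 0, 0.7, -0.6, -3.8, 0, 0, 0, 0, 0.7, -0.6, -3.8, 0, 0, 0, 0, 0.7, -0.6, -3.8, 0, 0, 0, 0, 0.7, -0.6, -3.8, 0, 0, 0, 0, 0.7, -0.6, -3.8, 0, 0, 0, 0, 0.7, -0.6, -3.8, 0, 0, 0, 0, 0.7, -0.5, -2.5, 0, 0, 0, 0, 0.7, -0.2, -1.3, 0, 0, 0, 0, 0.7, 0, 0, 0, 0, 0, 0]
}}

```text
time_s: 11.25
ee_pos: [592.0, -59.6, 128.1]
tool_rot: [[-1.0, 0.004, -0.001], [0.004, 1.0, -0.001], [0.001, -0.001, -1.0]]
wrist_force: [0.5, 0.5, 0.1]
grip_width: 61.6
gripper_force: 0.0
```

```bash
python3 - <<'E'
from h import *
c=cam("wrist");save(c,"w2.png");W=world(c);z=np.nan_to_num(W[...,2])
m=(z>20)&(z<32)&(np.hypot(W[...,0]-592,W[...,1]+57)<28)
P=W[m];print(m.sum(),cv2.minEnclosingCircle(P[:,:2].astype(np.float32)),cv2.minAreaRect(P[:,:2].astype(np.float32)),np.median(P[:,2]))
go([592.5,-57,3])
t=cam("top");W=world(t);z=np.nan_to_num(W[...,2])
m=np.zeros(z.shape,bool);m[190:275,108:158]=1;m&=(z>18)&(t["frame"].max(2)<140)
P=W[m];print("pack",m.sum(),cv2.minAreaRect(P[:,:2].astype(np.float32)),np.median(P[:,2]) if len(P) else 0)
E
```

```text
1271 ((594.8749389648438, -56.06070327758789), 17.948776245117188) ((594.4371948242188, -55.685585021972656), (34.7418327331543, 34.87229537963867), 89.36819458007812) 25.758157569612
t 11.3 ee [592.  -56.8 128.3] yang 89.9 tilt [ 0.001  0.001 -1.   ] tool cm [-0.06 -0.02 12.53] w 61.7 gf 0.0 F [0.7 0.9 0.7]
pack 546 ((572.0067749023438, 306.78741455078125), (160.73724365234375, 62.290775299072266), 22.537254333496094) 31.415801688386615
```

View pics/w2.png

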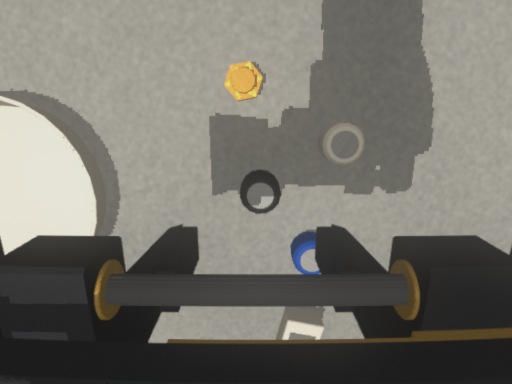

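Wrist view: the black cell at (260,190) is centred between the fingers, with blue (312,255) and white (343,143) clear of them. Descending.

>>> {"method": "arm_command", "body": {
  "series": [0.7, -0.15, 0, 2, 0, 0, 0, 0.7, 0, 0, 2.5, 0, 0, 0, 0.7, 0, 0, 2.5, 0, 0, 0, 0.7, 0, 0, 1.7, 0, 0, 0, 0.7, 0, 0, 1.3, 0, 0, 0, 0.7, 0, 0, 0.9, 0, 0, 0, 0.7, 0, 0, 0.7, 0, 0, 0, 0.7, 0, 0, 0.4, 0, 0, 0, 0.7, 0, 0, 0.2, 0, 0, 0, 0.7, 0, 0, 0, 0, 0, 0, 0.7, 0, 0, 0, 0, 0, 0]
}}

```text
time_s: 12.45
ee_pos: [594.4, -56.8, 7.2]
tool_rot: [[-1.0, 0.0, 0.001], [0.0, 1.0, 0.0], [-0.001, 0.0, -1.0]]
wrist_force: [0.4, 0.0, -0.2]
grip_width: 61.5
gripper_force: 0.0
```

>>> {"method": "arm_command", "body": {
  "series": [0.7, 0, 0, 0.3, 0, 0, 0, 0.7, 0, 0, 0.15, 0, 0, 0, 0.7, 0, 0, 0, 0, 0, 0, 0, 0, 0, 0, 0, 0, 0, 0, 0, 0, 0, 0, 0, 0, 0, 0, 0, 0, 0, 0, 0, 0, 0, 0, 0, 0, 0, 0, 0, 0, 0, 0, 0, 0, 0, 0, 0, 0, 0, 0, 0, 0, 0, 0, 0, 0, 0, 0, 0]
}}

```text
time_s: 13.45
ee_pos: [594.1, -56.7, 2.2]
tool_rot: [[-1.0, 0.0, 0.0], [0.0, 1.0, 0.0], [-0.0, 0.0, -1.0]]
wrist_force: [0.1, -0.2, 0.1]
grip_width: 34.9
gripper_force: 30.0
```

>>> {"method": "arm_command", "body": {
  "series": [0, 0, 0, -0.3, 0, 0, 0, 0, 0, 0, -0.7, 0, 0, 0, 0, 0, 0, -1, 0, 0, 0, 0, 0, 0, -1.5, 0, 0, 0, 0, 0, 0, -2, 0, 0, 0, 0, 0, 0, -1.5, 0, 0, 0, 0, 0, 0, -1, 0, 0, 0, 0, 0, 0, 0, 0, 0, 0]
}}

```text
time_s: 14.25
ee_pos: [595.2, -56.8, 84.1]
tool_rot: [[-1.0, 0.0, 0.003], [0.0, 1.0, 0.0], [-0.003, 0.0, -1.0]]
wrist_force: [0.3, -0.4, -0.5]
grip_width: 35.2
gripper_force: 30.0
```

>>> {"method": "arm_command", "body": {
  "series": [0, 0, -1, 0, 0, 0, 0, 0, 0, -2, 0, 0, 0, 0, 0, 0, -2.6, 0, 0, 0, 0, 0, 0, -2.6, 0, 0, 0, 0, 0, 0, -2.6, 0, 0, 0, 0, 0, 0, -2.6, 0, 0, 0, 0, 0, 0, -2.6, 0, 0, 0, 0, 0, 0, -2.6, 0, 0, 0, 0, 0, 0, -2.2, 0, 0, 0, 0, 0, 0, -1.5, 0, 0, 0, 0, 0, 0, -0.8, 0, 0, 0, 0, 0, 0, 0, 0, 0, 0, 0]
}}

```text
time_s: 15.45
ee_pos: [593.5, -288.8, 81.6]
tool_rot: [[-1.0, 0.002, -0.001], [0.002, 1.0, -0.0], [0.001, -0.0, -1.0]]
wrist_force: [-0.2, 0.1, -0.8]
grip_width: 35.0
gripper_force: 30.0
```

```bash
python3 - <<'E'
from h import *
go([595,-288,7.5])
t=cam("top");i=t["frame"]
s=cam("scene")["frame"]
a=cv2.resize(i[150:290,80:220],(400,400));b=cv2.resize(s[90:340,90:340],(400,400))
cv2.imwrite("pics/m.png",np.hstack([a,b])[:,:,::-1])
E
```

```text
t 15.45 ee [ 593.5 -288.8   81.6] yang 89.9 tilt [ 0.001 -0.    -1.   ] tool cm [-0.16  0.08  7.41] w 35.0 gf 29.999808127759025 F [-0.2  0.1 -0.8]
```

View pics/m.png

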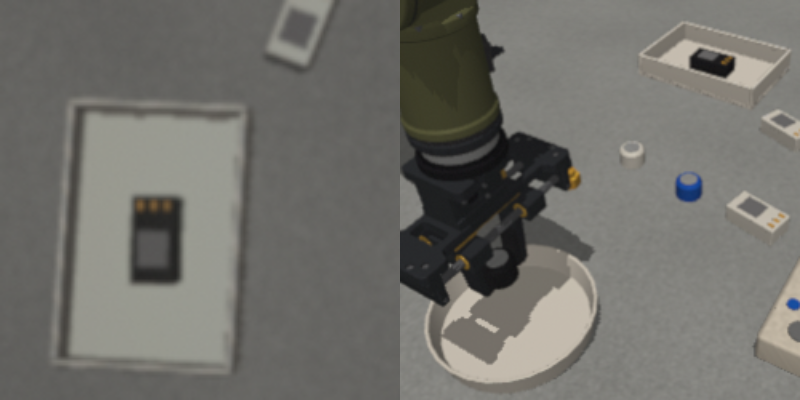

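The left half shows the pack lying flat at the tray's centre, crop (155,240). The right half shows the cell held upright in the fingers above the dish, crop (495,265). Lowering.

>>> {"method": "arm_command", "body": {
  "series": [0, 0, 0, 0.8, 0, 0, 0, 0, 0, 0, 1.3, 0, 0, 0, 0, 0, 0, 1.5, 0, 0, 0, 0, 0, 0, 1.2, 0, 0, 0, 0, 0, 0, 0.9, 0, 0, 0, 0, 0, 0, 0.6, 0, 0, 0, 0, 0, 0, 0.4, 0, 0, 0, 0, 0, 0, 0.2, 0, 0, 0, 0, 0, 0, 0.1, 0, 0, 0, 0, 0, 0, 0.1, 0, 0, 0, 0, 0, 0, 0, 0, 0, 0, 0, 0, 0, 0, 0, 0, 0]
}}

```text
time_s: 16.75
ee_pos: [594.2, -287.7, 11.5]
tool_rot: [[-1.0, 0.0, 0.0], [0.0, 1.0, -0.0], [-0.0, -0.0, -1.0]]
wrist_force: [-0.3, -0.6, -0.6]
grip_width: 35.1
gripper_force: 30.0
```

>>> {"method": "arm_command", "body": {
  "series": [0, 0, 0, 0.1, 0, 0, 0, 0, 0, 0, 0.1, 0, 0, 0, 0, 0, 0, 0.1, 0, 0, 0, 0, 0, 0, 0, 0, 0, 0, 0, 0, 0, 0, 0, 0, 0, 0, 0, 0, 0, 0, 0, 0]
}}

```text
time_s: 17.35
ee_pos: [594.1, -287.7, 8.2]
tool_rot: [[-1.0, 0.0, 0.0], [0.0, 1.0, 0.0], [-0.0, 0.0, -1.0]]
wrist_force: [-0.1, 1.0, 0.2]
grip_width: 35.2
gripper_force: 30.0
```

>>> {"method": "arm_command", "body": {
  "series": [0, 0, 0, 0.08, 0, 0, 0, 0, 0, 0, 0, 0, 0, 0, 0.6, 0, 0, 0, 0, 0, 0, 0.6, 0, 0, 0, 0, 0, 0, 0.6, 0, 0, 0, 0, 0, 0, 0.6, 0, 0, 0, 0, 0, 0, 0.6, 0, 0, 0, 0, 0, 0, 0.6, 0, 0, 0, 0, 0, 0, 0.6, 0, 0, 0, 0, 0, 0]
}}

```text
time_s: 18.25
ee_pos: [594.1, -287.7, 7.4]
tool_rot: [[-1.0, 0.0, 0.0], [0.0, 1.0, 0.0], [-0.0, 0.0, -1.0]]
wrist_force: [1.0, -0.5, -0.3]
grip_width: 52.8
gripper_force: 0.0
```

>>> {"method": "arm_command", "body": {
  "series": [0.6, 0, 0, -0.5, 0, 0, 0, 0.6, 0, 0, -1, 0, 0, 0, 0.6, 0, 0, -2.5, 0, 0, 0, 0.6, 0, 0, -3, 0, 0, 0, 0.6, 0, 0, -3, 0, 0, 0, 0.6, 0, 0, -3, 0, 0, 0, 0.6, 0, 2, -3, 0, 0, 0, 0.6, 0, 2, -2, 0, 0, 0, 0.6, 0, 2, -1, 0, 0, 0, 0.6, 0, 0, 0, 0, 0, 0, 0.6, 0, 0, 0, 0, 0, 0]
}}

```text
time_s: 19.35
ee_pos: [593.5, -227.9, 196.9]
tool_rot: [[-1.0, -0.001, -0.001], [-0.001, 1.0, -0.001], [0.001, -0.001, -1.0]]
wrist_force: [-0.3, -0.7, 0.2]
grip_width: 53.0
gripper_force: 0.0
```

```bash
python3 - <<'E'
from h import *
c=cam("wrist");save(c,"w3.png");W=world(c);z=np.nan_to_num(W[...,2])
m=(z>26)&(z<36)&(np.hypot(W[...,0]-595,W[...,1]+288)<35)
P=W[m];print(m.sum(),cv2.minEnclosingCircle(P[:,:2].astype(np.float32)),np.median(P[:,2]),P[:,2].std())
go([0,0,0])
E
```

```text
808 ((595.0114135742188, -286.38671875), 17.694080352783203) 30.837396245592615 1.4631206183540328
t 19.4 ee [ 593.1 -228.9  196.3] yang 90.0 tilt [ 0.002 -0.001 -1.   ] tool cm [59.28 22.86 19.74] w 52.7 gf 0.0 F [-0.6  0.2 -0.3]
```

View pics/w3.png

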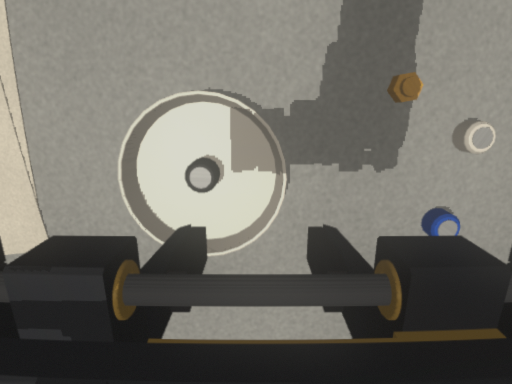

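The cell stands gauze up near the dish centre, pixel (202,175), with its top at z 30.8 (5 + 26 expected). Handing in.

```bash
python3 -c "
from h import *
print(ctrl.finish_job())"
```

```text
the job is handed in; nothing more can be done
None
```

The job is handed in after about 19 s: the cell stands gauze up near the dish centre and the pack lies flat, contacts up, in the middle of the tray; the hand-in gave no verdict.

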